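Load the specimen press and tighten it to its click

TASK

Slide the wooden cassette gently back along the press bed until it is fully home, pressing it lightly on the stop bar for a moment so that it is surely seated. Then turn the knob on top of the press clockwise until its torque limiter slips and clicks, stop right there (one full click is enough, never more than two), and let go, leaving the cassette clamped. Do not disturb the jar and the brass weight that stand beside the press.

Things in the scene. Friction and masses are not known exactly. Their poses are not given: they have to be found in the camera images.
- press: Wooden bench press, fixed. Origin on the table under the knob axis; +x runs front to back (the way the cassette slides home), +z up. Bed x -155 to +95, y +-95, top 20 mm up; 12 mm high rails, 114 mm apart inside. Columns at y = +-80 carry a bridge (x +-20, y +-100, z 108 to 130) with a round housing 48 mm across up to z = 150 under the knob.
- stop: Rigid steel stop bar across the back of the bed, 110 mm wide, 18 mm high. Origin on the bed at the middle of its front face, which the cassette meets; x as the press's. Feel for it: a few newtons on it for a moment seat the cassette; never press the cassette on it with more than 25 N.
- cassette: Loose plywood cassette, about 0.33 kg, on the bed between the rails, drawn 25 to 50 mm out of home. Origin: centre of the underside of its 150 x 110 mm boards; x to the back. Back edge 75 mm behind the origin. It slides with 1.5 to 4 N. 28 to 37 mm thick in all: the filling between its boards differs every time. A tongue in front carries an upright grip.
- cassette_grip (a point): Top centre of the cassette's upright wooden grip: 20 mm in x (along the slide), 44 mm in y, standing from 10 to 68 mm above the cassette's underside, 110 mm in front of the cassette's origin.
- plate: Aluminium pressure plate under the bridge, 90 x 90 x 8 mm; origin at the centre of its underside. Goes down 6 mm for each radian the knob turns clockwise (seen from above) while the clutch does not slip; stays put when the knob is let go. Starts 2.6 to 14 mm above the cassette's top board.
- knob_grip (a point): On the knob's vertical axis, 184 mm above the table, 8 mm below the top of its finger bar: 46 mm long (the knob's own x), 14 mm thick (its y), z 161 to 192 mm, on a disc 42 mm across. Pinch its two long flat sides. Height stays. Turns with about 0.3 N m while the plate travels freely; once it presses, the torque rises until the clutch slips.
- ratchet (a joint): Slip of the knob on the screw in its torque limiter, rad, 0 at the start, growing clockwise; it grows only once the plate presses. 16 clicks a turn, 0.39 rad each: the torque rises to about 0.57 N m (at 0.1 rad of slip) and drops to about 0.3 (at 0.3 rad), which is the click. It does not spring back when let go.
- jar: Amber glass jar with a steel lid, 56 mm across, 85 mm high, standing to the left of the press. Origin at the centre of its underside.
- weight: Small brass weight, 44 mm across, 58 mm high, standing to the right of the press. Origin at the centre of its underside.
Mind the look-alikes: they are no part of the job. There is more than one size of the cassette; the job needs the largest.

How it is judged (in metres and radians):
On the way, in this order (a step that is already met when the one before it is completed fails the run):
1. the cassette is fully home and pressed lightly on the stop bar (x of cassette in the frame of stop above -0.078 m and contact force between cassette and stop above 1 N), for 0.1 s.
2. the plate clamps the cassette and the knob has slipped past a click's crest (contact force between plate and cassette above 20 N and value of joint ratchet above 0.2 rad), for 0.1 s.
At the end, for the whole second after the job is handed in: The cassette rests fully home (its back edge within 3 mm of the stop bar), clamped by the plate with more than 20 N, and the knob has slipped past its first click's crest (more than 0.2 rad) but no more than two clicks (0.85 rad) (all of step 2 and x of cassette in the frame of stop above -0.078 m and value of joint ratchet below 0.85 rad and linear speed of cassette below 0.02 m/s); the robot touches nothing.
It fails at once if the knob is turned on past two clicks (more than 0.85 rad of slip) (value of joint ratchet above 0.85 rad).
It fails at once if the cassette is rammed against the stop bar (more than 25 N) (contact force between cassette and stop above 25 N).
It fails at once if the jar is displaced by more than 30 mm (distance of jar from where it was at the start of the episode above 0.03 m).
It fails at once if the brass weight is displaced by more than 30 mm (distance of weight from where it was at the start of the episode above 0.03 m).
It also fails if it takes over 70 s, if anything falls off the work surface, if the arm or the gripper's body presses on something with over 40 N, if the wrist force passes 120 N, or if a joint passes its speed limit or range.

ROBOT

A 6-joint arm with a two-finger parallel gripper is mounted at the origin on the work surface. World frame = base frame: x ahead of the robot, y to its left, z up, the work surface at z = 0. Lengths are in m, angles in degrees, forces in N, time in s.
With the tool pointing down it reaches from about 0.375 to 0.9 m from the base axis. Payload 3.1 kg.
Tool frame: the origin (TCP) lies at the very end of the fingers, on their centre line; the grasp point (between the pads) lies 19 mm behind it (grasp_offset is the distance from the TCP to the grasp point, in m); z points along the fingers, y is the direction in which the jaws open and shut (so a half turn about z gives the same grasp; the last joint's range is limited). The gripper opens to 87 mm and grips with 3 to 60 N. Pads are 19 mm wide; open, the fingers measure 117 mm over their backs; the gripper's body (75 mm by 190 mm) begins 51 mm behind the grasp point.
Start: joints at [-82.248, 30.224, 82.088, -0, 67.689, -10.227], TCP at [0.193, -0.594, 0.223] pointing down, gripper open.
Joint ranges: [-176.69, 176.69], [-43.24, 126.21], [12.49, 139.97], [-82, 262], [0, 151.66], [-163.58, 163.58]. Speed limits (degrees/s): [159.86, 159.86, 180, 180, 180, 180].

INTERFACE

Orientations are given as a 3x3 rotation matrix whose columns are the frame's x, y, z axes.
In Python, from rig import * gives the robot as it stands. The module is installed in compiled form; this text tells all that it offers.
- The arm moves only by the tool play_rows, never from a script. Its argument "plan" is a list that holds one entry, the list of rows, each a list of 7 numbers: the shift along the world's x, y, z each as a share of 5 cm, from -1 to 1, then the turn, a rotation vector about the world's x, y, z each as a share of pi rad, from -1 to 1, then the gripper's target within -1 to 1 (fully open at 1, half-way at 0, shut at -1). A call has 1 to 12 rows; each row shifts and turns the commanded pose from where the row before left it; what a row does not reach is not made up. A row lasts 1/10 s, in which the tool goes at most 50 mm and 8.59 degrees, less where a joint would pass 70% of its speed; a pose out of reach is approached as far as the arm can. A call with a number of a shift or a turn outside -1 to 1 is refused whole. A call with a gripper value outside its range is refused whole. The fingers move at their own pace and stop on an object; the grip force is fixed at half the most. Time passes only in rows, so rows that do not move let the fingers close. It gives the time, the measured TCP pose, the force and the opening at its end, in the units of the state.
- read_state(): the state, without advancing time (a new reading comes with each control period).
- capture(name): name is "scene" or "top" or "wrist"; returns the picture (384x512x3 uint8, red, green, blue); there is no depth.
- camera_params(name): a dict with "intrinsics" (3x3 intrinsics, pixels), "R" (3x3) and "t" (3): a world point X has camera coordinates R X + t; the wrist camera has in their place "mount" (4x4, takes a point from camera to tool coordinates, whose origin is the TCP and whose axes are the flange's). Camera axes: x right, y down, z forward; pixel columns grow to the right and rows downward; lengths in m; the calibration is good to about 2 mm. A picture is of the moment at which its call begins: read the wrist's pose just before it. camera_params takes no time and is no camera call.
- hand_in(): hands the job in, once; it reports no verdict.
The state is a dict: "time_s": time; "joint_positions": joint angles; "qvel": joint speeds; "tau": joint torques, N m; "position": TCP position; "tcp_rot": TCP orientation; "force": force on the tool from outside, world axes, zero at the start; "moment": the same for the moment, N m; "opening": opening from 0.0 (shut) to 1.0 (fully open).
Only numpy, scipy, OpenCV 4.12 (cv2) and the standard library are available. Lean on these libraries where they do the work, as an engineer would, in place of code of your own. Each camera call takes 0.05 s, during which the arm holds its last target. There are 200 camera calls.

## Working session

There is one attempt and no reset: what is moved stays moved. The work goes in short steps, Python scripts to look and compute and a tool call to move; the robot and the scene stay as the last step left them, time stands still between calls to the robot, and variables do not carry over. Pictures are saved under pics/ and viewed, about 8 in all and at most 12, crops included, and the job is handed in when it is done.

Besides the shell and the picture viewer there is one more tool, called after ">>>" as a command line: name --argument value ..., lists and objects as JSON in quotes. play_rows: Moves the arm, as the interface text tells. Its arguments: {"type":"object","properties":{"plan":{"type":"array"}},"required":["plan"]}

```bash
mkdir -p pics; python3 - <<'E'
from rig import *
import cv2,numpy as np
print(read_state())
a=capture("scene");b=capture("top")
cv2.imwrite("pics/s0.png",a[:,:,::-1]);cv2.imwrite("pics/t0.png",b[:,:,::-1])
for n in("scene","top","wrist"):print(n,camera_params(n))
E
```

```text
{'time_s': 0.0, 'joint_positions': array([-8.22487180e+01,  3.02804517e+01,  8.21555460e+01, -1.73611118e-03,
        6.76889745e+01, -1.02269725e+01]), 'qvel': array([ 0.11408934, -0.02731567,  0.10000642,  0.07079132, -0.03719757,
       -0.05361459]), 'tau': array([ 6.29163223e-04, -4.40040779e+01, -1.76596177e+01,  6.33814163e-02,
        5.83352835e-02, -1.70624321e-04]), 'position': array([ 0.19283351, -0.59374424,  0.22156037]), 'tcp_rot': array([[ 9.51170227e-01,  3.08666642e-01, -3.21957984e-04],
       [ 3.08666600e-01, -9.51167848e-01,  2.15746343e-03],
       [ 3.59700908e-04, -2.15149265e-03, -9.99997621e-01]]), 'force': array([1.22829741, 0.37229207, 0.4899309 ]), 'moment': array([-0.0546825 ,  0.00054872, -0.0079772 ]), 'opening': 0.9967767685436102}
scene {'intrinsics': array([[352.3970801 ,   0.        , 253.05685356],
       [  0.        , 352.3970801 , 191.44353567],
       [  0.        ,   0.        ,   1.        ]]), 'R': array([[ 0.72233949,  0.69144294,  0.01150322],
       [ 0.53541406, -0.54865606, -0.64211238],
       [-0.43767276,  0.46998212, -0.76652421]]
[... 257 characters left out ...]
0.99982995, -0.00631465],
       [-0.99122517, -0.01634881, -0.13116925],
       [ 0.13104371,  0.00853193, -0.99133988]]), 't': array([0.00834569, 0.58338361, 0.78524644])}
wrist {'intrinsics': array([[269.50908579,   0.        , 257.989322  ],
       [  0.        , 269.50908579, 192.63803395],
       [  0.        ,   0.        ,   1.        ]]), 'mount': array([[ 2.43167964e-05, -9.60699183e-01, -2.77591571e-01,
         7.68307681e-02],
       [ 9.99999970e-01,  9.11101248e-05, -2.27718106e-04,
         2.70919206e-04],
       [ 2.44060001e-04, -2.77591557e-01,  9.60699156e-01,
        -1.62683452e-01],
       [ 0.00000000e+00,  0.00000000e+00,  0.00000000e+00,
         1.00000000e+00]])}
```

View pics/s0.png

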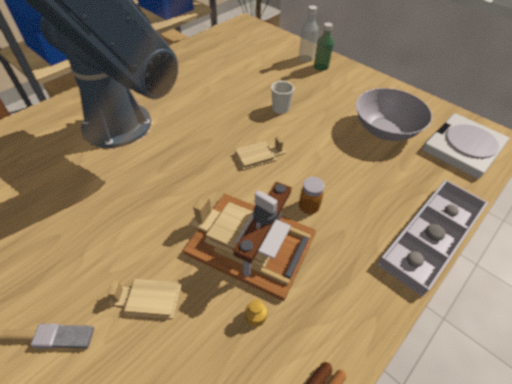

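View pics/t0.png

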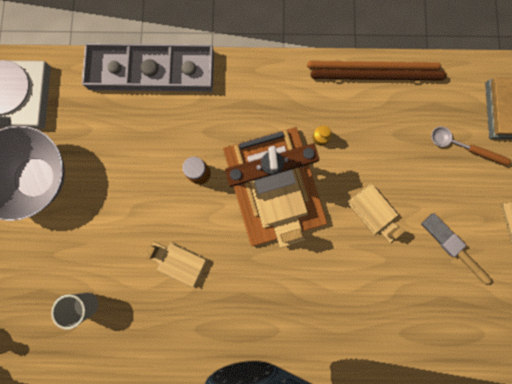

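The scene view shows the press at (255,240) with the jar at (312,195) and the weight at (256,312). In the top view the press is at (272,165) with its cassette grip at (290,232), the jar at (196,170) and the weight at (322,134). Things that could be mistaken for the cassette in the top view are the one in the press (280,200), a loose one at (185,263) and a loose one at (377,212). The largest is the one on the bed between the rails. I'll check that in a close crop.

```bash
cat > h.py <<'E'
from rig import *
import cv2,numpy as np
def ray(n,u,v):
    c=camera_params(n);K=c["intrinsics"]
    d=np.linalg.inv(K)@[u,v,1]
    return -c["R"].T@c["t"], c["R"].T@d
def onz(n,u,v,z):
    o,d=ray(n,u,v);return o+d*(z-o[2])/d[2]
def proj(n,X):
    c=camera_params(n);p=c["intrinsics"]@(c["R"]@np.array(X,float)+c["t"]);return p[:2]/p[2]
E
python3 - <<'E'
import cv2
b=cv2.imread("pics/t0.png")
c=b[115:265,175:355]
cv2.imwrite("pics/t0c.png",cv2.resize(c,None,fx=4,fy=4,interpolation=cv2.INTER_CUBIC))
E
```

```text
(no output)
```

View pics/t0c.png

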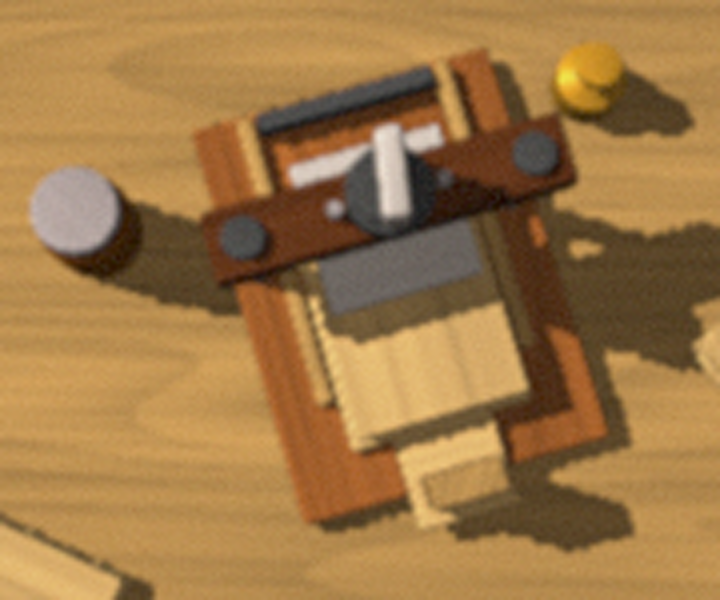

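The crop confirms the choice. The cassette on the bed is the largest and lies between the rails, with its grip around crop (465,480). The stop bar is at (350,98) and the knob bar runs (388,125)–(395,217). Next I compute the press pose.

```bash
cat >> h.py <<'E'
def fit(P,W): # 2D rigid: press pts P -> world W
    P=np.array(P,float);W=np.array(W)[:,:2];p=P-P.mean(0);w=W-W.mean(0)
    a=np.arctan2((p[:,0]*w[:,1]-p[:,1]*w[:,0]).sum(),(p*w).sum())
    R=np.array([[np.cos(a),-np.sin(a)],[np.sin(a),np.cos(a)]]);t=W.mean(0)-R@P.mean(0)
    return a,R,t,np.linalg.norm(P@R.T+t-W,axis=1)
E
python3 - <<'E'
from h import *
f=lambda x,y,z:onz("top",x/4+175-.4,y/4+115-.4,z)
print("cam",ray("top",0,0)[0])
bed=[f(310,522,.02),f(607,433,.02),f(195,133,.02),f(487,50,.02)]
P=[(-.155,.095),(-.155,-.095),(.095,.095),(.095,-.095)]
br=[f(203,213,.13),f(560,115,.13),f(578,182,.13),f(222,283,.13)]
Q=[(.02,.1),(.02,-.1),(-.02,-.1),(-.02,.1)]
for A,B in((P,bed),(Q,br),(P+Q,bed+br)):
    a,R,t,e=fit(A,B);print(np.degrees(a),t,e.round(4))
k=[f(388,128,.192),f(395,217,.192)];print("knob",k,np.degrees(np.arctan2(*(k[0]-k[1])[[1,0]])))
for p in[(420,480),(505,455),(515,490),(430,515)]:
    w=f(*p,.088)[:2];print(p,w,R.T@(w-t))
# cassette top board front corners at z .02+.033
for p in[(355,450),(530,390)]:
    w=f(*p,.053)[:2];print(p,w,R.T@(w-t))
print("stop",[R.T@(f(*p,.038)[:2]-t) for p in[(260,133),(440,92)]])
print("jar",R.T@(f(75,212,.085)[:2]-t),"wt",R.T@(f(592,78,.058)[:2]-t))
E
```

```text
cam [0.47521832 0.01118224 0.8550208 ]
17.40104596304639 [ 0.62720856 -0.01163874] [0.0038 0.0039 0.0025 0.0031]
16.727944444789475 [ 0.6264649  -0.01184027] [0.0022 0.0018 0.0031 0.0021]
17.204761921454892 [ 0.62685201 -0.01178856] [0.0042 0.004  0.0022 0.0028 0.0022 0.0027 0.003  0.002 ]
knob [array([ 0.64813666, -0.00779518,  0.192     ]), array([ 0.60420167, -0.01170817,  0.192     ])] 5.089507751288085
(420, 480) [ 0.47921512 -0.03058143] [-0.14658939  0.02571718]
(505, 455) [ 0.49352963 -0.07675276] [-0.14657231 -0.02262221]
(515, 490) [ 0.47471989 -0.08220435] [-0.16615289 -0.02226617]
(430, 515) [ 0.46048893 -0.03617432] [-0.16613197  0.02591353]
(355, 450) [0.49573171 0.00473152] [-0.12036673  0.05456461]
(530, 390) [ 0.53166052 -0.09503424] [-0.11555506 -0.05136429]
stop [array([0.07715696, 0.05588528]), array([ 0.0710773 , -0.05486044])]
jar [0.05021824 0.1685121 ] wt [ 0.04901095 -0.13986108]
```

>>> play_rows --plan '[[[0.41, 0.873, 0, 0, 0, 0, -1], [0.41, 0.873, 0, 0, 0, 0, -1], [0.41, 0.873, 0, 0, 0, 0, -1], [0.41, 0.873, 0, 0, 0, 0, -1], [0.41, 0.873, 0, 0, 0, 0, -1], [0.41, 0.873, 0, 0, 0, 0, -1], [0.41, 0.873, 0, 0, 0, 0, -1], [0.41, 0.873, 0, 0, 0, 0, -1], [0.41, 0.873, 0, 0, 0, 0, -1], [0.41, 0.873, 0, 0, 0, 0, -1], [0.41, 0.873, 0, 0, 0, 0, -1], [0.41, 0.873, 0, 0, 0, 0, -1]]]'

```text
time_s: 1.3
position: [0.4393, -0.0687, 0.2225]
tcp_rot: [[0.951, 0.309, -0.0], [0.309, -0.951, -0.0], [-0.0, -0.0, -1.0]]
force: [-0.1, -0.7, -0.3]
opening: 0.032
```

```bash
cat >> h.py <<'E'
def wpose():
    s=read_state();c=camera_params("wrist");T=np.eye(4);T[:3,:3]=s["tcp_rot"];T[:3,3]=s["position"];return T@c["mount"],c["intrinsics"]
def wonz(M,K,u,v,z):
    d=M[:3,:3]@np.linalg.inv(K)@[u,v,1];o=M[:3,3];return o+d*(z-o[2])/d[2]
E
python3 - <<'E'
from h import *
s=read_state();M,K=wpose();np.savez("w1",M=M,K=K)
a=capture("wrist");cv2.imwrite("pics/w1.png",a[:,:,::-1])
print(s["position"],s["joint_positions"],s["force"],s["opening"])
E
```

```text
[ 0.43929454 -0.06869797  0.22247975] [-2.33419846e+01  1.63794518e+01  1.06915465e+02 -4.23921459e-03
  5.67095478e+01  4.86882574e+01] [-0.08728453 -0.69198425 -0.30643458] 0.031860256998660845
```

View pics/w1.png

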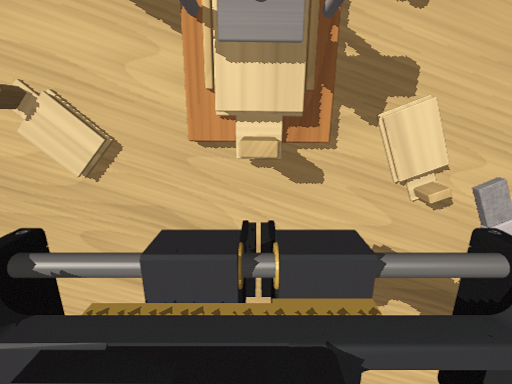

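The wrist view shows the grip at (258,147), the bed's front edge from (188,141) to (331,141), and the closed fingers at (260,260), centred on the grip.

```bash
python3 - <<'E'
from h import *
d=np.load("w1.npz");M,K=d["M"],d["K"]
f=lambda u,v,z:wonz(M,K,u,v,z)
L,Rr=f(188,141,.02),f(331,141,.02);e=L-Rr
yaw=np.degrees(np.arctan2(-e[0],e[1]));print("bed",L,Rr,np.linalg.norm(e),"yaw",yaw)
for y in (17.2,yaw):
    a=np.radians(y);R=np.array([[np.cos(a),-np.sin(a)],[np.sin(a),np.cos(a)]])
    t=((L+Rr)/2)[:2]-R@[-.155,0];print("press",t,"push dir",R[:,0])
    for p in[(237,138,.088),(280,138,.088),(279,158,.088),(237,158,.088),(216,113,.053),(305,115,.053)]:
        print(p,(R.T@(f(*p)[:2]-t)).round(4),f(*p).round(4))
    print("tcp",R.T@(read_state()["position"][:2]-t))
E
```

```text
bed [0.45150965 0.03340658 0.02      ] [ 0.51048157 -0.14836357  0.02      ] 0.1910970238683395 yaw 17.974684430268486
press [ 0.62906375 -0.01164375] push dir [0.95527836 0.29570805]
(237, 138, 0.088) [-0.1458  0.0249] [ 0.4824 -0.031   0.088 ]
(280, 138, 0.088) [-0.1452 -0.0217] [ 0.4968 -0.0754  0.088 ]
(279, 158, 0.088) [-0.167  -0.0214] [ 0.4759 -0.0815  0.088 ]
(237, 158, 0.088) [-0.1676  0.0251] [ 0.4615 -0.0373  0.088 ]
(216, 113, 0.053) [-0.12    0.0521] [0.499  0.0026 0.053 ]
(305, 115, 0.053) [-0.1209 -0.0532] [ 0.5293 -0.0982  0.053 ]
tcp [-0.19428677  0.00722374]
press [ 0.62843052 -0.009646  ] push dir [0.95119296 0.30859675]
(237, 138, 0.088) [-0.1455  0.0248] [ 0.4824 -0.031   0.088 ]
(280, 138, 0.088) [-0.1455 -0.0219] [ 0.4968 -0.0754  0.088 ]
(279, 158, 0.088) [-0.1673 -0.0213] [ 0.4759 -0.0815  0.088 ]
(237, 158, 0.088) [-0.1673  0.0252] [ 0.4615 -0.0373  0.088 ]
(216, 113, 0.053) [-0.1193  0.0516] [0.499  0.0026 0.053 ]
(305, 115, 0.053) [-0.1216 -0.0537] [ 0.5293 -0.0982  0.053 ]
tcp [-0.19418551  0.00775425]
```

>>> play_rows --plan '[[[0.034, -0.104, -0.345, 0, 0, 0, -1], [0, 0, -0.345, 0, 0, 0, -1], [0, 0, -0.345, 0, 0, 0, -1], [0, 0, -0.345, 0, 0, 0, -1], [0, 0, -0.345, 0, 0, 0, -1], [0, 0, -0.345, 0, 0, 0, -1], [0, 0, -0.345, 0, 0, 0, -1], [0, 0, -0.345, 0, 0, 0, -1], [0, 0, -0.345, 0, 0, 0, -1], [0, 0, -0.345, 0, 0, 0, -1], [0, 0, 0, 0, 0, 0, -1]]]'

```text
time_s: 2.45
position: [0.4393, -0.0755, 0.0484]
tcp_rot: [[0.951, 0.308, -0.004], [0.309, -0.951, 0.002], [-0.003, -0.003, -1.0]]
force: [0.0, -1.1, 0.4]
opening: 0.005
```

>>> play_rows --plan '[[[0.057, 0.018, 0, 0, 0, 0, -1], [0.057, 0.018, 0, 0, 0, 0, -1], [0.057, 0.018, 0, 0, 0, 0, -1], [0.057, 0.018, 0, 0, 0, 0, -1], [0.057, 0.018, 0, 0, 0, 0, -1], [0.057, 0.018, 0, 0, 0, 0, -1], [0.057, 0.018, 0, 0, 0, 0, -1], [0.057, 0.018, 0, 0, 0, 0, -1]]]'

```text
time_s: 3.25
position: [0.4624, -0.0683, 0.05]
tcp_rot: [[0.951, 0.309, -0.002], [0.309, -0.951, 0.001], [-0.002, -0.001, -1.0]]
force: [-2.8, -1.5, 2.8]
opening: 0.004
```

>>> play_rows --plan '[[[0.047, 0.015, 0, 0, 0, 0, -1], [0.047, 0.015, 0, 0, 0, 0, -1], [0.047, 0.015, 0, 0, 0, 0, -1], [0.047, 0.015, 0, 0, 0, 0, -1], [0.047, 0.015, 0, 0, 0, 0, -1], [0.047, 0.015, 0, 0, 0, 0, -1], [0.047, 0.015, 0, 0, 0, 0, -1], [0.047, 0.015, 0, 0, 0, 0, -1], [0.047, 0.015, 0, 0, 0, 0, -1], [0.047, 0.015, 0, 0, 0, 0, -1], [0.047, 0.015, 0, 0, 0, 0, -1], [0, 0, 0, 0, 0, 0, -1]]]'

```text
time_s: 4.45
position: [0.4903, -0.0604, 0.05]
tcp_rot: [[0.951, 0.309, 0.002], [0.309, -0.951, -0.0], [0.002, 0.001, -1.0]]
force: [-0.9, 2.1, -0.3]
opening: 0.006
```

>>> play_rows --plan '[[[0.019, 0.006, 0, 0, 0, 0, -1], [0.019, 0.006, 0, 0, 0, 0, -1], [0.019, 0.006, 0, 0, 0, 0, -1]]]'

```text
time_s: 4.75
position: [0.492, -0.0595, 0.05]
tcp_rot: [[0.951, 0.309, -0.0], [0.309, -0.951, 0.0], [-0.0, -0.0, -1.0]]
force: [-1.5, -1.1, 0.9]
opening: 0.004
```

>>> play_rows --plan '[[[0.019, 0.006, 0, 0, 0, 0, -1], [0.019, 0.006, 0, 0, 0, 0, -1], [0.019, 0.006, 0, 0, 0, 0, -1], [0.019, 0.006, 0, 0, 0, 0, -1], [0.019, 0.006, 0, 0, 0, 0, -1]]]'

```text
time_s: 5.25
position: [0.497, -0.058, 0.05]
tcp_rot: [[0.951, 0.309, -0.0], [0.309, -0.951, 0.0], [-0.0, -0.0, -1.0]]
force: [-2.5, -1.1, 0.4]
opening: 0.002
```

>>> play_rows --plan '[[[0.019, 0.006, 0, 0, 0, 0, -1], [0.019, 0.006, 0, 0, 0, 0, -1], [0.019, 0.006, 0, 0, 0, 0, -1]]]'

```text
time_s: 5.55
position: [0.4999, -0.0571, 0.05]
tcp_rot: [[0.951, 0.309, 0.0], [0.309, -0.951, 0.0], [0.0, 0.0, -1.0]]
force: [-1.7, -1.1, 0.7]
opening: 0.007
```

```bash
python3 - <<'E'
from h import *
s=read_state();M,K=wpose();np.savez("w2",M=M,K=K)
a=capture("top")
c=a[115:265,175:355]
cv2.imwrite("pics/t2.png",cv2.resize(c,None,fx=4,fy=4,interpolation=cv2.INTER_CUBIC)[:,:,::-1])
for i in range(4):
    capture("wrist");s=read_state();print(s["force"],s["position"])
E
```

```text
[-1.73885749  0.5650777  -0.09442693] [ 0.50015128 -0.05707507  0.05004592]
[-0.87350515 -0.90435329 -0.15712533] [ 0.50016818 -0.05707769  0.0500366 ]
[-0.44120525 -0.33611223 -0.57660297] [ 0.50015435 -0.05708868  0.0500478 ]
[ 0.24450066  0.09254521 -0.13246606] [ 0.50013736 -0.05704284  0.05003841]
```

View pics/t2.png

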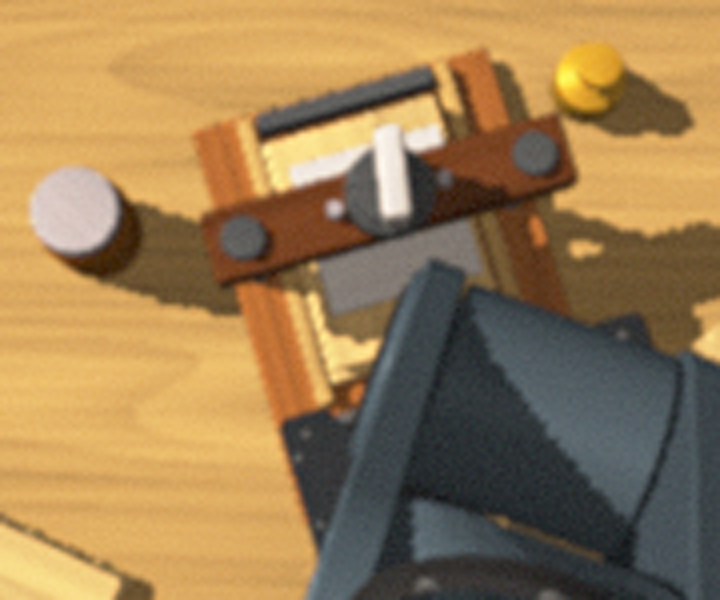

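The cassette's back edge is now a few millimetres short of the stop bar (crop (350,115)). I continue in small steps.

>>> play_rows --plan '[[[0.019, 0.006, 0, 0, 0, 0, -1], [0.019, 0.006, 0, 0, 0, 0, -1]]]'

```text
time_s: 6.0
position: [0.5015, -0.0565, 0.0501]
tcp_rot: [[0.951, 0.309, -0.0], [0.309, -0.951, 0.0], [-0.0, -0.0, -1.0]]
force: [-2.5, -0.4, -0.0]
opening: 0.007
```

>>> play_rows --plan '[[[0.019, 0.006, 0, 0, 0, 0, -1], [0.019, 0.006, 0, 0, 0, 0, -1]]]'

```text
time_s: 6.2
position: [0.5035, -0.0559, 0.05]
tcp_rot: [[0.951, 0.309, -0.0], [0.309, -0.951, 0.0], [-0.0, -0.0, -1.0]]
force: [-2.0, -0.7, -0.0]
opening: 0.002
```

>>> play_rows --plan '[[[0.019, 0.006, 0, 0, 0, 0, -1], [0.01, 0.003, 0, 0, 0, 0, -1]]]'

```text
time_s: 6.4
position: [0.5048, -0.0555, 0.0501]
tcp_rot: [[0.951, 0.309, -0.001], [0.309, -0.951, -0.0], [-0.001, -0.0, -1.0]]
force: [-2.8, -2.3, 1.9]
opening: 0.002
```

>>> play_rows --plan '[[[0.01, 0.003, 0, 0, 0, 0, -1], [0.01, 0.003, 0, 0, 0, 0, -1]]]'

```text
time_s: 6.6
position: [0.5048, -0.0552, 0.0501]
tcp_rot: [[0.951, 0.309, -0.002], [0.309, -0.951, 0.0], [-0.002, -0.001, -1.0]]
force: [-5.9, -3.2, 4.2]
opening: 0.004
```

>>> play_rows --plan '[[[0.01, 0.003, 0, 0, 0, 0, -1], [0.01, 0.003, 0, 0, 0, 0, -1]]]'

```text
time_s: 6.8
position: [0.5047, -0.0548, 0.0501]
tcp_rot: [[0.951, 0.309, -0.005], [0.309, -0.951, 0.0], [-0.004, -0.002, -1.0]]
force: [-8.3, -4.2, 5.0]
opening: 0.006
```

>>> play_rows --plan '[[[0.004, 0.001, 0, 0, 0, 0, -1], [0, 0, 0, 0, 0, 0, -1], [0, 0, 0, 0, 0, 0, -1], [0, 0, 0, 0, 0, 0, -1]]]'

```text
time_s: 7.2
position: [0.5047, -0.0548, 0.0501]
tcp_rot: [[0.951, 0.309, -0.005], [0.309, -0.951, 0.0], [-0.005, -0.002, -1.0]]
force: [-7.3, -3.9, 5.1]
opening: 0.005
```

The force rose to about 8 N with no further motion, so the cassette is on the stop. Some of that may be friction, because there is also a downward load, so I press a little more and ease the vertical load.

>>> play_rows --plan '[[[0.01, 0.003, 0.01, 0, 0, 0, -1], [0.01, 0.003, 0.01, 0, 0, 0, -1], [0, 0, 0, 0, 0, 0, -1]]]'

```text
time_s: 7.5
position: [0.5045, -0.0537, 0.0504]
tcp_rot: [[0.951, 0.309, -0.008], [0.309, -0.951, 0.002], [-0.007, -0.004, -1.0]]
force: [-7.0, -2.4, 1.5]
opening: 0.005
```

>>> play_rows --plan '[[[0.01, 0.003, 0.01, 0, 0, 0, -1], [0.01, 0.003, 0.01, 0, 0, 0, -1], [0, 0, 0, 0, 0, 0, -1], [0, 0, 0, 0, 0, 0, -1]]]'

```text
time_s: 7.9
position: [0.5047, -0.0535, 0.0512]
tcp_rot: [[0.951, 0.309, -0.009], [0.309, -0.951, 0.002], [-0.008, -0.005, -1.0]]
force: [-9.6, -3.8, 1.6]
opening: 0.0
```

>>> play_rows --plan '[[[-0.12, -0.04, 0, 0, 0, 0, -1], [-0.38, -0.12, 0, 0, 0, 0, -1], [-0.19, -0.06, 0.4, 0, 0, 0, -1], [0, 0, 0.8, 0, 0, 0, 0], [0, 0, 0.8, 0, 0, 0, 0], [0, 0, 0.8, 0, 0, 0, 0], [0, 0, 0.8, 0, 0, 0, 0], [0, 0, 0.6, 0, 0, 0.0464, 0], [0, 0, 0, 0, 0, 0.0464, 0], [0, 0, 0, 0, 0, 0.0464, 0], [0, 0, 0, 0, 0, 0.0464, 0], [0, 0, 0, 0, 0, 0.0464, 0]]]'

```text
time_s: 9.1
position: [0.476, -0.0653, 0.2627]
tcp_rot: [[0.499, 0.867, 0.004], [0.867, -0.499, -0.001], [0.002, 0.004, -1.0]]
force: [-0.4, 0.5, -0.1]
opening: 0.497
```

>>> play_rows --plan '[[[0.1, 0.05, 0, 0, 0, 0.0464, 0], [0.2, 0.05, 0, 0, 0, 0.0464, 0], [0.2, 0.05, 0, 0, 0, 0.0464, 0], [0.2, 0.05, 0, 0, 0, 0.0464, 0], [0.2, 0.05, 0, 0, 0, 0.0464, 0], [0.2, 0.05, 0, 0, 0, 0.0464, 0], [0.2, 0.05, 0, 0, 0, 0.0464, 0], [0.2, 0.05, 0, 0, 0, 0.0464, 0], [0.2, 0.05, 0, 0, 0, 0.0464, 0], [0.2, 0.05, 0, 0, 0, 0.0464, 0], [0.2, 0.05, 0, 0, 0, 0.0464, 0], [0.2, 0.05, 0, 0, 0, 0.0464, 0]]]'

```text
time_s: 10.3
position: [0.5913, -0.0349, 0.2624]
tcp_rot: [[-0.942, 0.337, 0.003], [0.337, 0.942, 0.0], [-0.003, 0.001, -1.0]]
force: [-0.6, 0.2, -0.8]
opening: 0.504
```

```bash
python3 - <<'E'
from h import *
s=read_state();print(s)
E
```

```text
{'time_s': 10.3, 'joint_positions': array([-1.42112629e+01,  2.51433218e+01,  8.44070887e+01,  6.37387950e-02,
        7.02629528e+01, -8.45491704e+01]), 'qvel': array([  4.82666715,   8.06569776, -14.08228759,  -0.12873837,
         6.04744907, -77.92658116]), 'tau': array([-2.50043962e-01, -4.10799730e+01, -1.79073197e+01, -1.63776311e-02,
        1.67535014e-03,  9.04981680e-01]), 'position': array([ 0.59128757, -0.03490833,  0.26242669]), 'tcp_rot': array([[-9.41562100e-01,  3.36822133e-01,  3.41498190e-03],
       [ 3.36824782e-01,  9.41567321e-01,  2.15315963e-04],
       [-3.14291217e-03,  1.35298388e-03, -9.99994146e-01]]), 'force': array([-0.61780875,  0.16993078, -0.8303178 ]), 'moment': array([ 0.08631191, -0.15904534,  0.04957341]), 'opening': 0.5044140408182828}
```

>>> play_rows --plan '[[[0.24, 0.16, 0, 0, 0, 0.0464, 0], [0.24, 0.16, 0, 0, 0, 0.0464, 0], [0.24, 0.16, 0, 0, 0, 0.0464, 0], [0, 0, 0, 0, 0, 0, 0], [0, 0, 0, 0, 0, 0, 0]]]'

```text
time_s: 10.8
position: [0.6259, -0.0111, 0.262]
tcp_rot: [[-0.996, -0.085, 0.001], [-0.085, 0.996, -0.0], [-0.001, -0.0, -1.0]]
force: [-0.4, 0.3, 0.4]
opening: 0.495
```

```bash
python3 - <<'E'
from h import *
s=read_state();M,K=wpose();np.savez("w3",M=M,K=K)
a=capture("wrist");cv2.imwrite("pics/w3.png",a[:,:,::-1])
R=s["tcp_rot"];print(s["position"],np.degrees(np.arctan2(R[1,0],R[0,0])),s["joint_positions"],s["opening"])
E
```

```text
[ 0.62590413 -0.01107964  0.26202009] -175.1211866422139 [-1.12315081e+01  2.80035204e+01  7.93730577e+01  8.30738073e-03
  7.25772732e+01 -1.06112804e+02] 0.49462948531481754
```

View pics/w3.png

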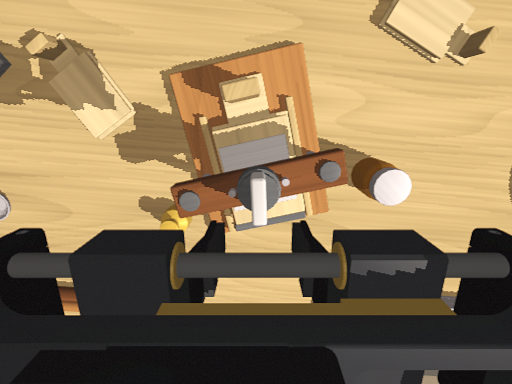

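The view shows the knob bar from (258,172) to (260,225), centred between the fingers. The jar at (390,185) and the weight at (175,220) are both still standing.

```bash
python3 - <<'E'
from h import *
d=np.load("w3.npz");M,K=d["M"],d["K"]
im=cv2.imread("pics/w3.png");hsv=cv2.cvtColor(im,cv2.COLOR_BGR2HSV)
m=((hsv[...,1]<50)&(hsv[...,2]>165)).astype(np.uint8);m[:, :235]=0;m[:,285:]=0;m[:165]=0;m[232:]=0
n,l,st,c=cv2.connectedComponentsWithStats(m);i=1+st[1:,4].argmax();print(st[i],c[i])
b=cv2.boxPoints(cv2.minAreaRect(np.argwhere(l==i)[:,::-1].astype(np.float32)));print(b)
w=np.array([wonz(M,K,u,v,.192) for u,v in b]);print(w,w.mean(0))
for j in range(4):e=w[(j+1)%4]-w[j];print(np.linalg.norm(e),np.degrees(np.arctan2(e[1],e[0])))
E
```

```text
[252 175  15  51 673] [259.14264487 201.58098068]
[[252. 175.]
 [266. 175.]
 [266. 225.]
 [252. 225.]]
[[ 0.60206335 -0.01848719  0.192     ]
 [ 0.60101349 -0.00617822  0.192     ]
 [ 0.64844177 -0.00173038  0.192     ]
 [ 0.64954954 -0.01473067  0.192     ]] [ 0.62526704 -0.01028161  0.192     ]
0.012353662262334227 94.87510319710175
0.04763637995119563 5.3575461376113855
0.013047398751862258 -85.1294892864783
0.0476345443198567 -175.47688321517126
```

>>> play_rows --plan '[[[0.02, 0.01, -0.24, 0, 0, 0, 0], [0, 0, -0.24, 0, 0, 0, 0], [0, 0, -0.24, 0, 0, 0, 0], [0, 0, -0.24, 0, 0, 0, 0], [0, 0, -0.24, 0, 0, 0, 0], [0, 0, -0.24, 0, 0, 0, 0], [0, 0, -0.24, 0, 0, 0, 0], [0, 0, -0.24, 0, 0, 0, 0], [0, 0, 0, 0, 0, 0, 0]]]'

```text
time_s: 11.75
position: [0.6253, -0.0104, 0.1638]
tcp_rot: [[-0.996, -0.087, -0.004], [-0.087, 0.996, 0.001], [0.004, 0.001, -1.0]]
force: [-0.2, 0.8, 0.4]
opening: 0.499
```

>>> play_rows --plan '[[[0, 0, 0, 0, 0, 0, -1], [0, 0, 0, 0, 0, 0, -1], [0, 0, 0, 0, 0, 0, -1], [0, 0, 0, 0, 0, 0, -1], [0, 0, 0, 0, 0, 0, -1]]]'

```text
time_s: 12.25
position: [0.627, -0.0106, 0.1666]
tcp_rot: [[-0.996, -0.088, 0.001], [-0.088, 0.996, -0.0], [-0.001, -0.0, -1.0]]
force: [-0.1, -0.1, 0.9]
opening: 0.154
```

```bash
cat >> h.py <<'E'
def st(n=5):
    F=[]
    for i in range(n):
        s=read_state();F.append(np.r_[s["force"],s["moment"]])
        if i<n-1:capture("wrist")
    R=s["tcp_rot"];p=s["position"];F=np.mean(F,0)
    print("t",s["time_s"],"p",p.round(4),"yaw",np.degrees(np.arctan2(R[1,0],R[0,0])).round(2),"j6",s["joint_positions"][5].round(2),"F",F.round(2),"tau6",s["tau"][5].round(3),"op",s["opening"])
E
python3 -c "from h import *;st()"
```

```text
t 12.45 p [ 0.627  -0.0107  0.1666] yaw -174.96 j6 -106.21 F [ 0.05  0.22  1.67  0.18 -0.1   0.19] tau6 0.191 op 0.1545486777602517
```

>>> play_rows --plan '[[[0, 0, 0, 0, 0, -0.02, -1], [0, 0, 0, 0, 0, -0.02, -1], [0, 0, 0, 0, 0, -0.02, -1]]]'

```text
time_s: 12.75
position: [0.627, -0.0107, 0.1665]
tcp_rot: [[-0.995, 0.102, 0.001], [0.102, 0.995, -0.0], [-0.001, -0.0, -1.0]]
force: [-0.2, 0.1, 2.9]
opening: 0.158
```

```bash
python3 -c "from h import *;st(1);st(3)"
```

```text
t 12.75 p [ 0.627  -0.0107  0.1665] yaw 174.12 j6 -95.28 F [-0.19  0.08  2.9   0.15 -0.1   0.28] tau6 -0.126 op 0.15825700807377208
t 12.85 p [ 0.627  -0.0107  0.1666] yaw 174.23 j6 -95.41 F [-0.14  0.35  3.32  0.14 -0.1   0.21] tau6 0.331 op 0.1556480603861794
```

>>> play_rows --plan '[[[0, 0, 0, 0, 0, -0.016, -1], [0, 0, 0, 0, 0, -0.016, -1], [0, 0, 0, 0, 0, 0, -1]]]'

```text
time_s: 13.15
position: [0.627, -0.0108, 0.1665]
tcp_rot: [[-0.98, 0.199, 0.001], [0.199, 0.98, -0.0], [-0.001, -0.0, -1.0]]
force: [-0.6, -0.1, 2.6]
opening: 0.155
```

```bash
python3 -c "from h import *;st(1);st(3)"
```

```text
t 13.15 p [ 0.627  -0.0108  0.1665] yaw 168.54 j6 -89.71 F [-0.56 -0.08  2.55  0.15 -0.08  0.14] tau6 0.328 op 0.15482022508961654
t 13.25 p [ 0.627  -0.0108  0.1665] yaw 168.55 j6 -89.73 F [-0.38  0.03  4.24  0.13 -0.08  0.1 ] tau6 0.149 op 0.15972211577721523
```

>>> play_rows --plan '[[[0, 0, 0, 0, 0, -0.016, -1], [0, 0, 0, 0, 0, -0.016, -1]]]'

```text
time_s: 13.45
position: [0.627, -0.0108, 0.1665]
tcp_rot: [[-0.955, 0.297, 0.001], [0.297, 0.955, -0.0], [-0.001, -0.0, -1.0]]
force: [-0.5, 0.0, 4.2]
opening: 0.156
```

```bash
python3 -c "from h import *;st(1)"
```

```text
t 13.45 p [ 0.627  -0.0108  0.1665] yaw 162.69 j6 -83.87 F [-0.52  0.05  4.15  0.13 -0.05  0.24] tau6 -0.048 op 0.15640751453688911
```

>>> play_rows --plan '[[[0, 0, 0, 0, 0, -0.016, -1], [0, 0, 0, 0, 0, -0.016, -1]]]'

```text
time_s: 13.65
position: [0.627, -0.0109, 0.1665]
tcp_rot: [[-0.92, 0.392, 0.001], [0.392, 0.92, -0.0], [-0.001, -0.0, -1.0]]
force: [-0.6, 0.8, 4.6]
opening: 0.16
```

```bash
python3 -c "from h import *;st(1)"
```

```text
t 13.65 p [ 0.627  -0.0109  0.1665] yaw 156.94 j6 -78.11 F [-0.57  0.75  4.6   0.1  -0.04  0.3 ] tau6 -0.044 op 0.15973306727280284
```

>>> play_rows --plan '[[[0, 0, 0, 0, 0, -0.016, -1], [0, 0, 0, 0, 0, -0.016, -1]]]'

```text
time_s: 13.85
position: [0.6269, -0.0109, 0.1665]
tcp_rot: [[-0.876, 0.482, 0.001], [0.482, 0.876, -0.001], [-0.001, -0.0, -1.0]]
force: [-0.6, 0.3, 5.2]
opening: 0.158
```

```bash
python3 -c "from h import *;st(1)"
```

```text
t 13.85 p [ 0.6269 -0.0109  0.1665] yaw 151.18 j6 -72.35 F [-0.63  0.34  5.17  0.03 -0.    0.31] tau6 -0.044 op 0.1578810765241177
```

>>> play_rows --plan '[[[0, 0, 0, 0, 0, -0.016, -1], [0, 0, 0, 0, 0, -0.016, -1]]]'

```text
time_s: 14.05
position: [0.6269, -0.0109, 0.1665]
tcp_rot: [[-0.823, 0.568, 0.001], [0.568, 0.823, -0.001], [-0.001, -0.0, -1.0]]
force: [-0.5, 0.1, 4.7]
opening: 0.158
```

```bash
python3 -c "from h import *;st(1)"
```

```text
t 14.05 p [ 0.6269 -0.0109  0.1665] yaw 145.42 j6 -66.58 F [-0.48  0.14  4.7   0.04  0.    0.3 ] tau6 -0.043 op 0.15759853567180196
```

>>> play_rows --plan '[[[0, 0, 0, 0, 0, -0.016, -1], [0, 0, 0, 0, 0, -0.016, -1]]]'

```text
time_s: 14.25
position: [0.6269, -0.0109, 0.1665]
tcp_rot: [[-0.762, 0.647, 0.001], [0.647, 0.762, -0.001], [-0.001, -0.0, -1.0]]
force: [-1.3, -0.3, 5.3]
opening: 0.16
```

```bash
python3 -c "from h import *;st(1)"
```

```text
t 14.25 p [ 0.6269 -0.0109  0.1665] yaw 139.66 j6 -60.82 F [-1.32 -0.28  5.28 -0.01 -0.02  0.28] tau6 -0.043 op 0.16046018772030904
```

>>> play_rows --plan '[[[0, 0, 0, 0, 0, -0.016, -1], [0, 0, 0, 0, 0, -0.016, -1]]]'

```text
time_s: 14.45
position: [0.6269, -0.011, 0.1665]
tcp_rot: [[-0.693, 0.721, 0.0], [0.721, 0.693, -0.001], [-0.001, -0.0, -1.0]]
force: [-0.1, -0.1, 4.9]
opening: 0.16
```

```bash
python3 -c "from h import *;st(1)"
```

```text
t 14.45 p [ 0.6269 -0.011   0.1665] yaw 133.9 j6 -55.06 F [-0.06 -0.1   4.86 -0.06  0.    0.3 ] tau6 -0.043 op 0.1595349558180052
```

>>> play_rows --plan '[[[0, 0, 0, 0, 0, -0.016, -1], [0, 0, 0, 0, 0, -0.016, -1]]]'

```text
time_s: 14.65
position: [0.6269, -0.011, 0.1665]
tcp_rot: [[-0.618, 0.786, 0.0], [0.786, 0.618, -0.001], [-0.001, -0.0, -1.0]]
force: [-0.6, -0.2, 4.5]
opening: 0.162
```

```bash
python3 -c "from h import *;st(1)"
```

```text
t 14.65 p [ 0.6269 -0.011   0.1665] yaw 128.14 j6 -49.31 F [-0.56 -0.21  4.48 -0.03  0.01  0.29] tau6 -0.043 op 0.16181171467189137
```

>>> play_rows --plan '[[[0, 0, 0, 0, 0, -0.016, -1], [0, 0, 0, 0, 0, -0.016, -1]]]'

```text
time_s: 14.85
position: [0.6268, -0.011, 0.1665]
tcp_rot: [[-0.536, 0.845, 0.0], [0.845, 0.536, -0.001], [-0.001, -0.0, -1.0]]
force: [-0.9, 0.1, 4.3]
opening: 0.163
```

```bash
python3 -c "from h import *;st(1)"
```

```text
t 14.85 p [ 0.6268 -0.011   0.1665] yaw 122.38 j6 -43.55 F [-0.86  0.1   4.28 -0.02  0.04  0.29] tau6 -0.043 op 0.16278475832150263
```

>>> play_rows --plan '[[[0, 0, 0, 0, 0, -0.016, -1], [0, 0, 0, 0, 0, -0.016, -1]]]'

```text
time_s: 15.05
position: [0.6268, -0.0111, 0.1665]
tcp_rot: [[-0.448, 0.894, 0.0], [0.894, 0.448, -0.001], [-0.001, -0.0, -1.0]]
force: [-0.9, 0.0, 5.3]
opening: 0.158
```

```bash
python3 -c "from h import *;st(1)"
```

```text
t 15.05 p [ 0.6268 -0.0111  0.1665] yaw 116.62 j6 -37.78 F [-0.9   0.01  5.27 -0.07  0.07  0.31] tau6 -0.043 op 0.15778938757425948
```

>>> play_rows --plan '[[[0, 0, 0, 0, 0, -0.016, -1], [0, 0, 0, 0, 0, -0.016, -1]]]'

```text
time_s: 15.25
position: [0.6268, -0.0111, 0.1665]
tcp_rot: [[-0.356, 0.934, 0.0], [0.934, 0.356, -0.001], [-0.001, -0.0, -1.0]]
force: [-1.2, -0.6, 5.3]
opening: 0.159
```

```bash
python3 -c "from h import *;st(1)"
```

```text
t 15.25 p [ 0.6268 -0.0111  0.1665] yaw 110.86 j6 -32.02 F [-1.22 -0.62  5.29 -0.09  0.14  0.3 ] tau6 -0.043 op 0.15906292655429138
```

>>> play_rows --plan '[[[0, 0, 0, 0, 0, -0.016, -1], [0, 0, 0, 0, 0, -0.016, -1]]]'

```text
time_s: 15.45
position: [0.6267, -0.0111, 0.1665]
tcp_rot: [[-0.261, 0.965, 0.0], [0.965, 0.261, -0.001], [-0.001, -0.0, -1.0]]
force: [-0.8, 0.2, 5.9]
opening: 0.157
```

```bash
python3 -c "from h import *;st(1)"
```

```text
t 15.45 p [ 0.6267 -0.0111  0.1665] yaw 105.11 j6 -26.27 F [-0.8   0.16  5.88 -0.04  0.06  0.46] tau6 0.072 op 0.1574708364707852
```

>>> play_rows --plan '[[[0, 0, 0, 0, 0, -0.016, -1], [0, 0, 0, 0, 0, -0.016, -1]]]'

```text
time_s: 15.65
position: [0.6267, -0.0111, 0.1665]
tcp_rot: [[-0.163, 0.987, -0.0], [0.987, 0.163, -0.001], [-0.001, -0.0, -1.0]]
force: [-2.6, -1.1, 4.6]
opening: 0.165
```

```bash
python3 -c "from h import *;st(1)"
```

```text
t 15.65 p [ 0.6267 -0.0111  0.1665] yaw 99.4 j6 -20.55 F [-2.56 -1.1   4.58 -0.07  0.07  0.49] tau6 0.232 op 0.1645791506963758
```

>>> play_rows --plan '[[[0, 0, 0, 0, 0, -0.016, -1], [0, 0, 0, 0, 0, -0.016, -1]]]'

```text
time_s: 15.85
position: [0.6266, -0.0111, 0.1665]
tcp_rot: [[-0.064, 0.998, -0.0], [0.998, 0.064, -0.001], [-0.001, -0.0, -1.0]]
force: [-1.4, -0.9, 5.7]
opening: 0.157
```

```bash
python3 -c "from h import *;st(1)"
```

```text
t 15.85 p [ 0.6266 -0.0111  0.1665] yaw 93.64 j6 -14.79 F [-1.37 -0.85  5.73 -0.08  0.14  0.48] tau6 0.142 op 0.1569900201349939
```

>>> play_rows --plan '[[[0, 0, 0, 0, 0, -0.016, -1], [0, 0, 0, 0, 0, -0.016, -1]]]'

```text
time_s: 16.05
position: [0.6266, -0.0111, 0.1665]
tcp_rot: [[0.038, 0.999, -0.0], [0.999, -0.038, -0.001], [-0.001, -0.0, -1.0]]
force: [-1.6, -1.1, 5.6]
opening: 0.161
```

```bash
python3 -c "from h import *;st(1)"
```

```text
t 16.05 p [ 0.6266 -0.0111  0.1665] yaw 87.83 j6 -8.99 F [-1.65 -1.15  5.58 -0.11  0.18  0.33] tau6 -0.046 op 0.161470000958324
```

The torque rose from 0.30 to about 0.5 N m and has fallen back to 0.33, so the click is done at roughly 0.3 rad of slip. I add a nudge of about 0.06 rad for margin, then let go and lift.

>>> play_rows --plan '[[[0, 0, 0, 0, 0, -0.02, -1], [0, 0, 0, 0, 0, 0, -1], [0, 0, 0, 0, 0, 0, -1]]]'

```text
time_s: 16.35
position: [0.6265, -0.0111, 0.1665]
tcp_rot: [[0.099, 0.995, -0.0], [0.995, -0.099, -0.001], [-0.001, -0.0, -1.0]]
force: [-1.9, -0.9, 4.9]
opening: 0.161
```

```bash
python3 -c "from h import *;st(1)"
```

```text
t 16.35 p [ 0.6265 -0.0111  0.1665] yaw 84.32 j6 -5.48 F [-1.92 -0.86  4.9  -0.15  0.12  0.22] tau6 0.194 op 0.1609003769624977
```

>>> play_rows --plan '[[[0, 0, 0, 0, 0, 0, -0.3], [0, 0, 0, 0, 0, 0, -0.3], [0, 0, 0, 0, 0, 0, -0.3], [0, 0, 0, 0, 0, 0, -0.3], [0, 0, 0.2, 0, 0, 0, -0.3], [0, 0, 0.4, 0, 0, 0, -0.3], [0, 0, 0.6, 0, 0, 0, -0.3], [0, 0, 0.6, 0, 0, 0, -0.3], [0, 0, 0.6, 0, 0, 0, -0.3], [0, 0, 0, 0, 0, 0, -0.3]]]'

```text
time_s: 17.35
position: [0.6297, -0.0111, 0.292]
tcp_rot: [[0.101, 0.995, 0.011], [0.995, -0.101, -0.002], [-0.001, 0.011, -1.0]]
force: [0.5, 0.2, 0.4]
opening: 0.348
```

>>> play_rows --plan '[[[-0.6, 0, 0.2, 0, 0, 0, -0.3], [-0.6, 0, 0, 0, 0, 0, -0.3], [-0.6, 0, 0, 0, 0, 0, -0.3], [-0.6, 0, 0, 0, 0, 0, -0.3], [-0.6, 0, 0, 0, 0, 0, -0.3], [0, 0, 0, 0, 0, 0, -0.3]]]'

```text
time_s: 17.95
position: [0.472, -0.0097, 0.2955]
tcp_rot: [[0.101, 0.995, -0.005], [0.995, -0.101, 0.001], [0.001, -0.005, -1.0]]
force: [0.8, 0.0, -1.2]
opening: 0.35
```

```bash
python3 - <<'E'
from h import *
st(2)
a=capture("top");b=capture("scene")
f=lambda c:cv2.resize(c,(400,400),interpolation=cv2.INTER_CUBIC)
cv2.imwrite("pics/f.png",np.hstack([f(a[100:260,180:340]),f(b[170:330,180:340])])[:,:,::-1])
E
```

```text
t 18.0 p [ 0.4749 -0.0103  0.296 ] yaw 84.2 j6 -8.96 F [ 0.42  0.03 -0.08  0.01 -0.17  0.01] tau6 -0.02 op 0.35012811874249644
```

View pics/f.png

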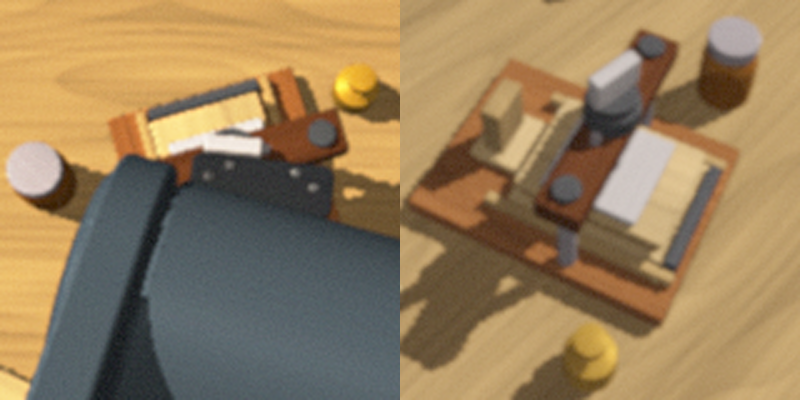

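The final views show the cassette's back edge at the stop bar and the plate down on the cassette. The knob bar stands at the tool's final angle, so it did not slip in the fingers, and the jar and weight stand where they were. I'm handing in.

```bash
python3 -c "from rig import *;print(hand_in())"
```

```text
the job is handed in; nothing more can be done
None
```

The job is done and handed in at about 18 s of the 70 s allowed; no verdict was reported.

- **Cassette:** I pushed it home with the closed fingers on its upright grip. It stopped about 46 mm in, and I held it on the stop bar at about 8–10 N.
- **Knob:** I pinched the finger bar and turned it clockwise about 100°, until the torque limiter clicked. Torque was about 0.3 N m while the plate travelled freely, rose to about 0.5, then fell back to 0.33. I added about 0.06 rad after that for margin, released, and backed away.
- **Slip:** I estimate about 0.35 rad, roughly one click, from the knob angle past the torque peak. There was no direct reading of slip or of the clamp force.
- **Last checks:** The final pictures show the cassette against the stop bar and the plate down on it. The knob sits at the gripper's final angle, the jar and brass weight look unmoved, and the arm is clear. The torque peak read about 0.49 N m instead of the expected 0.57; I took one noisy reading every 0.1 rad, and the joint torque matched the full rise. No other check disagreed.

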